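# Roll the rolling pin home onto its rest

## Task

Clear the way first: stand the small pepper pot upright on a free part of the marble tray. Then roll the rolling pin along the worktop, by pushing its side and without lifting it, over the low first bar of its rest, and on until you feel it press gently against the taller, sprung second bar so that this gives a little; push no harder and do not run over it. Let go so that the pin lies quietly between the two bars, and leave the other things alone.

Things in the scene. Friction and masses are not known exactly. Their poses are not given: they have to be found in the camera images.
- pin_mid (a point): centre of the loose rolling pin: smooth pale wooden barrel, 50 mm diameter, 160 mm long, a dark knob handle (23 mm diameter) at each end, 220 mm over all, 0.29 to 0.43 kg. Lies on the worktop to the robot's left of the rest, nearly parallel to its bars. Its x axis is its long axis; y and z turn as it rolls. Rolls freely, stops a few mm after the push ends. Keep low: a wall cabinet hangs behind.
- rest: fixed rest: two wooden runners (18 x 130 x 8 mm, middles 276 mm apart, outside the pin's handles) and, clamped across them under black clamps 34 mm high, two steel bars. Origin on the worktop midway between the runners; y runs along them, the way the pin must roll; x along the bars. The bars' place along y changes by 36 mm and is NOT measured: feel or see it.
- rest_entry (a point): fixed point of the rest, 40 mm before its origin: the earliest place where the rolling pin's axis can be when it meets the first bar (3 mm high); it may be up to 36 mm later. Rolling over takes a push of 2 to 8 N, then the push falls away and the pin drops in: it settles 22 mm beyond where it met the bar.
- rest_last (a point): fixed point of the rest, 18 mm beyond its origin: the farthest place the settled pin's axis can be (the nearest is 36 mm before). The settled pin hangs on both bars, axis 26.5 mm up. The second bar, 22 mm high, 28 mm beyond the settled axis, yields on springs by 1 mm for 4 N; a push of 10 N is plenty to feel it, over 20 N is too hard.
- stop_bar (a joint): how far the second bar of the rest is pressed back on its springs, in m: 0 free, 0.001 at 4 N (enough), 0.005 at 20 N (too hard). It tells nothing of where the bars are clamped.
- pot_mid (a point): centre (45 mm up) of the loose pepper pot: clear waisted body 44 mm in diameter with a grey domed top, 90 mm tall, 0.1 kg, upright in the way between the pin and the rest
- tray: the fixed grey and white marble tray on the right, 200 x 270 x 12 mm; origin at the centre of its underside (on the worktop), x and y along its 200 and 270 mm sides. The half towards its -y end (nearer the robot) is free.
- mill: loose wooden pepper mill, 49 mm diameter, 130 mm tall, standing on the tray near its +y end; origin at the centre of its foot. To be left alone.
- squeezer: loose bright green squeeze bottle with an orange cap, 43 x 59 x 151 mm, standing behind the lane; origin at the centre of its foot. To be left alone.
- tin: loose squat green tin, 75 mm diameter, 58 mm tall, standing behind the rest; origin at the centre of its foot. To be left alone.

How it is judged:
On the way, in this order (a step that is already met when the one before it is completed fails the run):
1. the pepper pot stands upright on the tray, let go (x of pot_mid in the frame of tray between -0.1 and 0.1 m and y of pot_mid in the frame of tray between -0.135 and 0.135 m and height (world z) of pot_mid between 0.05 and 0.063 m and angle between pot_mid's own z axis and vertical below 0.15 rad and contact force between pot and the fingers below 0.05 N), for 0.2 s.
2. the pin presses the sprung second bar back a little (value of joint stop_bar above 0.001 m), for 0.1 s.
At the end, for the whole second after the job is handed in: Pepper pot upright (within 0.15 rad) on the tray. Rolling pin still between the two bars, carried by them (over 2 N between pin and rest), parallel to them within 0.06 rad, within 40 mm of the middle sideways and 24 mm of the rest's origin along the runners (x of pot_mid in the frame of tray between -0.1 and 0.1 m and y of pot_mid in the frame of tray between -0.135 and 0.135 m and height (world z) of pot_mid between 0.05 and 0.063 m and angle between pot_mid's own z axis and vertical below 0.15 rad and contact force between pin and rest above 2 N and y of pin_mid in the frame of rest between -0.024 and 0.024 m and x of pin_mid in the frame of rest between -0.04 and 0.04 m and height (world z) of pin_mid below 0.0285 m and angle between the x axis of pin_mid and the x axis of rest, either way round below 0.06 rad and linear speed of pin below 0.01 m/s); the robot touches nothing.
It fails at once if the robot pushes the pin harder than 20 N (contact force between any of the arm, the fingers and pin above 20 N).
It fails at once if the pin rides up on the second bar or is lifted (height (world z) of pin_mid above 0.034 m).
It fails at once if the pin overruns the rest (y of pin_mid in the frame of rest above 0.04 m).
It fails at once if the pepper pot is tipped over (angle between pot_mid's own z axis and vertical above 0.6 rad).
It fails at once if the mill, the green bottle or the tin is shifted by more than 20 mm (distance of any of mill, squeezer, tin from where it was at the start of the episode above 0.02 m).
It also fails if it takes over 58 s, if anything falls off the work surface, if the arm or the gripper's body presses on something with over 40 N, if the wrist force passes 120 N, or if a joint passes its speed limit or range.

## Robot

A 7-joint arm with a two-finger parallel gripper is mounted at the origin on a cart in front of the work surface, level with it; the furniture and walls round the work are solid. World frame = base frame: x ahead of the robot, y to its left, z up, the work surface at z = 0. Lengths are in m, angles in rad, forces in N, time in s.
With the tool pointing down it reaches from about 0.425 to 0.875 m from the base axis. Payload 8.4 kg.
Tool frame: the origin (TCP) lies midway between the tips of the shut fingers; the grasp point (between the pads) lies ctrl.grip_point_offset behind it (ctrl.grip_point_offset is the distance from the TCP to the grasp point, in m); z points along the fingers, y is the direction in which the jaws open and shut (so a half turn about z gives the same grasp; the last joint's range is limited). The gripper opens to 85 mm and grips with 20 to 120 N. Pads are 22 mm wide; open, the fingers measure 114 mm over their backs; the gripper's body (76 mm by 85 mm) begins 54 mm behind the grasp point. The pads swing forward as they close: fully open they stand 13 mm farther back than shut.
Start: joints at [-1.261, 0.333, 0.04, 1.465, -0.013, 1.343, -0.059], TCP at [0.258, 0.596, 0.231] pointing down, gripper open.
Joint ranges: [-2.58, 2.58], [-0.38, 2.09], [-1.3, 1.39], [0.25, 2.4], [-1.5, 4.64], [0.08, 2.09], [-2.65, 2.65]. Speed limits (rad/s): [2.22, 2.22, 2.79, 2.79, 3.14, 3.14, 3.14].

## Interface

Orientations are given as a rotation vector (axis times angle).
In Python, from station import ctrl gives the robot as it stands. Calls block until the motion is done:
- ctrl.movep(position, orientation): joint-space move of the TCP to a pose.
- ctrl.movel(position, rate=0.15, orientation=None, until_force=None): straight line of the TCP; orientation=None keeps the orientation; rate is the mean speed in m/s. With until_force (N) it stops when the force on the tool has changed by that much, and returns True; else False.
- ctrl.set_joints(angles): joint-space move.
- ctrl.grip(opening, newtons=None): opening from 0.0 (shut) to 1.0 (fully open); newtons is the grip in N (None keeps the last); returns when the fingers have stopped.
- ctrl.sleep(seconds).
- ctrl.ik(position, orientation): joint angles nearest the present ones, or None.
- ctrl.get_state(): the state.
- ctrl.read_camera(name): name is "side" or "top"; returns (picture, depth): 400x640x3 uint8, blue, green, red; 400x640 float32, m along the optical axis (not along the pixel's ray), 0 where there is no reading.
- ctrl.camera_params(name): a dict with "K" (3x3 intrinsics, pixels), "xyz" and "orientation" of the camera in the world. Camera axes: x right, y down, z forward; pixel columns grow to the right and rows downward; lengths in m; the calibration is good to about 2 mm. A picture is of the moment at which its call begins. camera_params takes no time and is no camera call.
A pose or a line that the arm cannot do raises ctrl.Unreachable and nothing moves.
- ctrl.close_job(): hands the job in, once; it reports no verdict.
The state is a dict: "time": time; "qpos": joint angles; "joint_vel": joint speeds; "tau": joint torques, N m; "tcp_pos": TCP position; "tcp_rot": TCP orientation; "wrist_force": force on the tool from outside, world axes, zero at the start; "ft_torque": the same for the moment, N m; "finger_gap": opening from 0.0 (shut) to 1.0 (fully open).
Only numpy, scipy, OpenCV 4.12 (cv2) and the standard library are available. Lean on these libraries where they do the work, as an engineer would, in place of code of your own. Each camera call takes 0.05 s, during which the arm holds its last target.

## Working session

There is one attempt and no reset: what is moved stays moved. The work goes in short steps, each a Python script; the robot and the scene stay as the last script left them, time stands still between calls to the robot, and variables do not carry over. Pictures are saved under pics/ and viewed, and the job is handed in when it is done.

```bash
ls; mkdir -p pics; python3 - <<'E'
from station import ctrl
import cv2,numpy as np
for n in("top","side"):
    im,d=ctrl.read_camera(n); cv2.imwrite(f"pics/{n}0.png",im); np.save(f"{n}0.npy",d)
    print(n,ctrl.camera_params(n))
s=ctrl.get_state(); print(s["time"],s["tcp_pos"],s["tcp_rot"],s["wrist_force"],s["finger_gap"],ctrl.grip_point_offset)
E
```

```text
pics
top {'K': array([[497.67942976,   0.        , 311.74317763],
       [  0.        , 497.67942976, 199.78575492],
       [  0.        ,   0.        ,   1.        ]]), 'xyz': array([ 0.43012274, -0.09263746,  1.06045151]), 'orientation': array([-2.03912622,  2.19456193, -0.22959983])}
side {'K': array([[439.27551065,   0.        , 317.06496198],
       [  0.        , 439.27551065, 198.8789431 ],
       [  0.        ,   0.        ,   1.        ]]), 'xyz': array([ 0.60117746, -1.16615622,  0.57361013]), 'orientation': array([-2.03432657,  0.00815377, -0.0171254 ])}
0.1 [0.25822941 0.5960385  0.23052242] [-6.37632259e-01 -3.07599189e+00  2.33202983e-03] [-0.49605499 -0.62996666 -0.05744293] 1.0039606153594918 0.0187
```

View pics/top0.png

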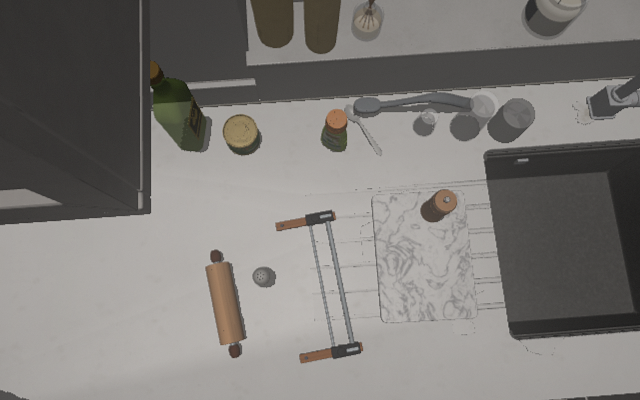

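View pics/side0.png

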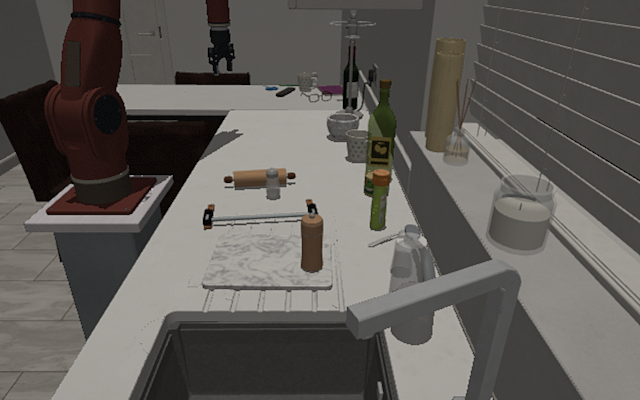

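The top view shows the pin axis running from (216,257) to (235,350), the pot top at (263,276), bars from (311,222) to (333,347) and (328,222) to (351,345), and the tray spanning about (372..476,195..322). Next I'll enlarge this area.

```bash
cat > h.py <<'E'
import numpy as np, cv2
from scipy.spatial.transform import Rotation as R
from station import ctrl
def ray(n,u,v):
    p=ctrl.camera_params(n); d=R.from_rotvec(p["orientation"]).as_matrix()@np.linalg.inv(p["K"])@[u,v,1.0]
    return p["xyz"],d
def at_z(n,u,v,z):
    o,d=ray(n,u,v); return o+d*(z-o[2])/d[2]
def proj(n,X):
    p=ctrl.camera_params(n); c=R.from_rotvec(p["orientation"]).as_matrix().T@(np.asarray(X)-p["xyz"]); q=p["K"]@c; return q[:2]/q[2]
E
python3 - <<'E'
import cv2
im=cv2.imread("pics/top0.png")
cv2.imwrite("pics/c1.png",cv2.resize(im[200:370,190:370],None,fx=4,fy=3.5,interpolation=cv2.INTER_CUBIC)[:600])
c=im[200:360,195:375]; cv2.imwrite("pics/c1.png",cv2.resize(c,None,fx=3.7,fy=3.7,interpolation=cv2.INTER_CUBIC))
E
```

```text
(no output)
```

View pics/c1.png

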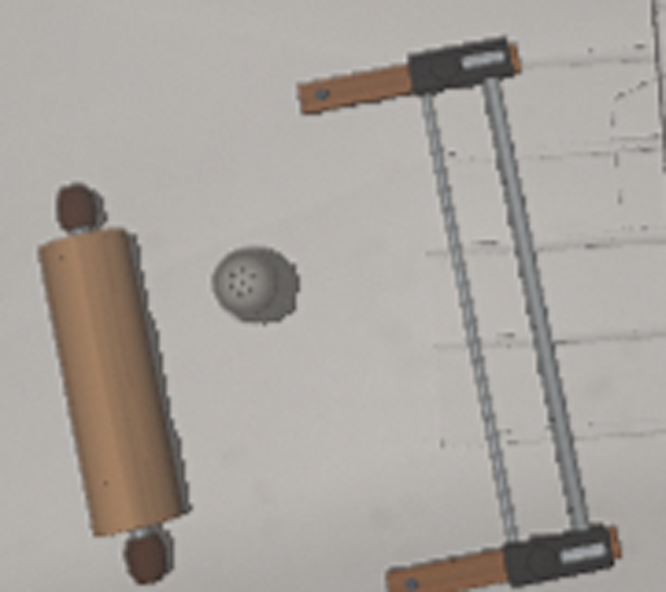

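```bash
python3 - <<'E'
from h import *
np.set_printoptions(precision=4,suppress=True)
for l,u,v,z in [("knobFar",215.8,256.2,.025),("knobNear",234.7,350.8,.025),("pottop",260.7,276.5,.088),
 ("b1far",310.7,226.2,.003),("b1near",333.4,345.9,.003),("b2far",327.7,221.6,.02),("b2near",351.5,342.4,.02),
 ("runFarL",276.6,226.5,.008),("runFarR",335.5,215.4,.008),("runNearL",299.9,357.3,.008),("runNearR",362.6,346.2,.008),
 ("trFL",373,196,.012),("trFR",466,190,.012),("trNL",383,322,.012),("trNR",477,319,.012)]:
    print(l,at_z("top",u,v,z))
d=np.load("top0.npy"); print(d[276,261],d[303,225],d[303,280])
# pot dome from depth
o,dr=ray("top",260.7,276.5); print(o+dr*d[276,261])
# pot points from depth
P=[]
for v in range(255,300):
  for u in range(245,285):
    o,dr=ray("top",u,v); X=o+dr*d[v,u]
    if d[v,u]>0 and X[2]>.03:P.append(X)
P=np.array(P);print(P.min(0),P.max(0),(P[P[:,2]>.07]).mean(0))
P=[]
for v in range(245,360):
  for u in range(200,250):
    o,dr=ray("top",u,v); X=o+dr*d[v,u]
    if d[v,u]>0 and X[2]>.046:P.append(X)
P=np.array(P);c=P.mean(0);print("pin",c,np.linalg.svd(P-c)[2][0],len(P),P[:,2].max())
E
```

```text
knobFar [0.5402 0.0953 0.025 ]
knobNear [0.3488 0.0642 0.025 ]
pottop [ 0.488  -0.0013  0.088 ]
b1far [ 0.5919 -0.1059  0.003 ]
b1near [ 0.3418 -0.1341  0.003 ]
b2far [ 0.5965 -0.1423  0.02  ]
b2near [ 0.3473 -0.1704  0.02  ]
runFarL [ 0.5958 -0.0332  0.008 ]
runFarR [ 0.6106 -0.1607  0.008 ]
runNearL [ 0.3251 -0.0644  0.008 ]
runNearR [ 0.3372 -0.1932  0.008 ]
trFL [ 0.6463 -0.2446  0.012 ]
trFR [ 0.6448 -0.4467  0.012 ]
trNL [ 0.382 -0.239  0.012]
trNR [ 0.3737 -0.4321  0.012 ]
0.9609641 0.9905104 1.0347694
[ 0.4879 -0.0014  0.0891]
[ 0.4713 -0.0218  0.0304] [0.5122 0.0167 0.092 ] [ 0.4899 -0.0009  0.0845]Traceback (most recent call last):
  File "<stdin>", line 21, in <module>
  File "h.py", line 5, in ray
    p=ctrl.camera_params(n); d=R.from_rotvec(p["orientation"]).as_matrix()@np.linalg.inv(p["K"])@[u,v,1.0]
ValueError: time passes only in moves, steps and waits
```

```bash
cat >> h.py <<'E'
def down(a):  # tool z down, tool y along world angle a
    b=(a+np.pi/2)/2; return np.pi*np.array([np.cos(b),np.sin(b),0])
np.set_printoptions(precision=4,suppress=True)
E
python3 - <<'E'
from h import *
d=np.load("top0.npy"); p=ctrl.camera_params("top"); M=R.from_rotvec(p["orientation"]).as_matrix(); Ki=np.linalg.inv(p["K"])
v,u=np.mgrid[0:400,0:640]; X=p["xyz"]+(np.stack([u,v,np.ones_like(u)],-1)@Ki.T*d[...,None])@M.T
for vv,uu in [(200,140),(210,60),(205,10),(100,130),(150,100),(190,80)]: print(vv,uu,d[vv,uu],X[vv,uu])
def sel(r,lo): 
    v0,v1,u0,u1=r; Y=X[v0:v1,u0:u1].reshape(-1,3); Z=d[v0:v1,u0:u1].ravel(); return Y[(Y[:,2]>lo)&(Z>0)]
P=sel((245,360,200,250),.045);c=P.mean(0);print("pin",c,np.linalg.svd(P-c,full_matrices=False)[2][0],len(P),P[:,2].max())
P=sel((180,225,415,465),.11);print("mill",P.mean(0))
P=sel((215,350,300,360),.014);print("rest high",P.mean(0))
for h in (0,np.pi):
  for nm,pos,a in [("pot",[.489,-.001,.03],0),("tray",[.455,-.34,.043],0),("push0",[.45,.14,.005],.113),("push1",[.465,-.09,.005],.113)]:
    print(h,nm,ctrl.ik(pos,down(a+h)))
E
```

```text
200 140 0.5326278 [0.5516 0.0809 0.5383]
210 60 0.49932423 [0.5401 0.1508 0.5687]
205 10 0.4733027 [0.5425 0.1852 0.5951]
100 130 0.5240349 [0.6532 0.0811 0.5682]
150 100 0.4339472 [0.5742 0.0804 0.6438]
190 80 0.42939198 [0.5403 0.0983 0.6411]
pin [0.4441 0.0805 0.0486] [-0.9872 -0.1597 -0.0023] 1152 0.055408135963930016
mill [ 0.6024 -0.3614  0.1291]
rest high [ 0.4779 -0.1491  0.0228]
0 pot [-0.719   0.2651  0.7074  2.0903 -0.2264  0.8607  0.12  ]
0 tray [-0.2402  0.5394  1.0187  1.9038 -0.5441  1.0062  1.021 ]
0 push0 [-0.8113  0.2447  0.4582  2.137  -0.1514  0.7901 -0.1449]
0 push1 [-0.6738  0.3272  0.8752  2.1454 -0.3467  0.8127  0.5309]
3.141592653589793 pot [-1.1741  0.6589  1.3763  2.1034 -0.7687  1.0433 -2.5359]
3.141592653589793 tray [-0.3484  0.6823  1.2156  1.9072 -0.7303  1.0892 -1.9719]
3.141592653589793 push0 [ 0.5602  0.455  -1.0882  2.0755  0.5151  0.9111  2.4381]
3.141592653589793 push1 [-0.9239  0.5321  1.2277  2.1522 -0.6516  0.9072 -2.3355]
```

```bash
python3 - <<'E'
from h import *
def st(): 
    s=ctrl.get_state(); print(s["time"],s["tcp_pos"],s["finger_gap"],s["wrist_force"],s["qpos"])
r=ctrl.get_state()["tcp_rot"]
ctrl.movel([.24,.45,.2],rate=.25); st()
ctrl.movep([.485,.0,.16],down(0)); st()
ctrl.movel([.489,-.001,.031],rate=.15); st()
ctrl.grip(0.0,25); st()
im,d=ctrl.read_camera("top"); cv2.imwrite("pics/g.png",im)
im,d=ctrl.read_camera("side"); cv2.imwrite("pics/gs.png",cv2.resize(im[120:260,150:350],None,fx=4,fy=4))
E
```

```text
0.85 [0.24   0.4512 0.2006] 0.999394207751466 [-0.4207 -0.4144 -0.4952] [-1.2144  0.0704  0.0478  1.8438 -0.0038  1.226  -0.0031]
2.7167 [0.4851 0.0013 0.16  ] 1.000589831949418 [-0.0775  0.3842 -0.7586] [-0.8195  0.0355  0.7512  1.9784 -0.0268  1.1374 -0.0548]
3.725 [ 0.4896 -0.0009  0.0317] 1.0021427704448784 [-0.2922 -0.285  -0.1961] [-0.7353  0.2655  0.7263  2.0893 -0.2315  0.864   0.125 ]
4.225 [ 0.4895 -0.0009  0.0317] 0.46183090471800864 [-1.9973 -0.2011  6.9482] [-0.7352  0.2655  0.7263  2.0893 -0.2319  0.8643  0.1255]
```

View pics/gs.png

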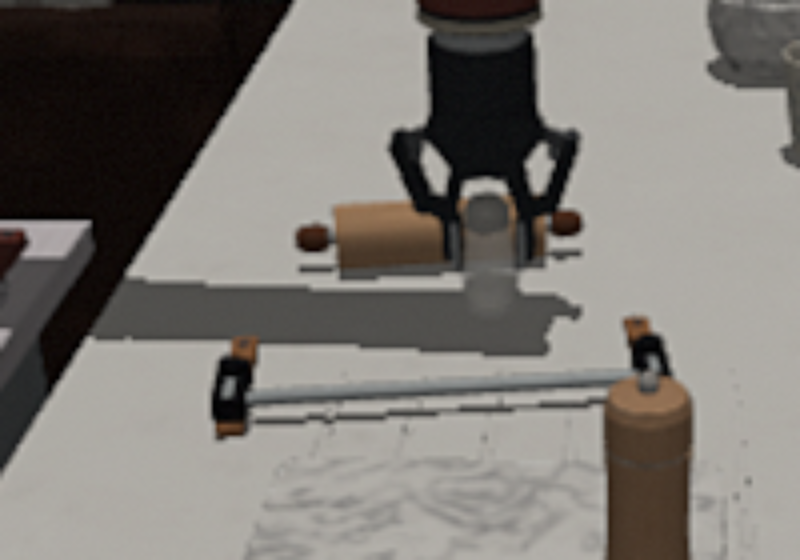

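The pot is held between the pads at waist height (around 490,225 in the crop) and is upright. I'll carry it to the near half of the tray.

```bash
python3 - <<'E'
from h import *
def st(): 
    s=ctrl.get_state(); print(s["time"],s["tcp_pos"],s["finger_gap"],s["wrist_force"])
ctrl.movel([.489,-.001,.11],rate=.12); st()
ctrl.movel([.455,-.34,.11],rate=.2); st()
im,d=ctrl.read_camera("side"); cv2.imwrite("pics/h.png",cv2.resize(im[100:300,150:350],None,fx=3,fy=3))
ctrl.movel([.455,-.34,.052],rate=.1); st()
print(ctrl.movel([.455,-.34,.040],rate=.02,until_force=4)); st()
im,d=ctrl.read_camera("side"); cv2.imwrite("pics/i.png",cv2.resize(im[100:300,150:350],None,fx=3,fy=3))
E
```

```text
5.1333 [ 0.4885 -0.0009  0.1094] 0.46236686230769236 [-0.1142  0.2678 -1.7213]
6.9833 [ 0.4553 -0.3391  0.1099] 0.45520089762668897 [ 0.2743  0.6158 -0.0558]
7.7667 [ 0.4551 -0.3403  0.0523] 0.4633103312042673 [ 0.1819 -0.0483 -0.9216]
True
8.2333 [ 0.4552 -0.3403  0.0438] 0.4620582092523263 [ 0.2064 -0.3733  5.1975]
```

View pics/i.png

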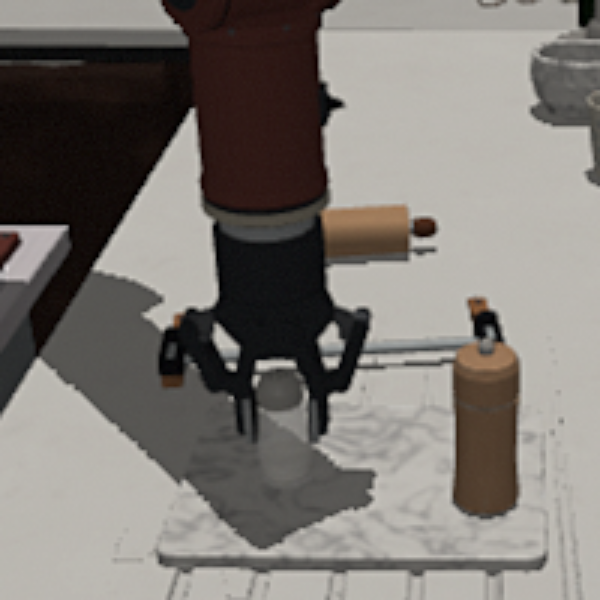

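The pot rests on the tray around (285,440), touched down at 5 N. I'll let go, retreat upward and look.

```bash
python3 - <<'E'
from h import *
def st(): 
    s=ctrl.get_state(); print(s["time"],s["tcp_pos"],s["finger_gap"],s["wrist_force"])
ctrl.grip(1.0); st()
ctrl.movel([.455,-.34,.15],rate=.12); st()
ctrl.movel([.49,.0,.15],rate=.25,orientation=down(.113)); st()
im,d=ctrl.read_camera("side"); cv2.imwrite("pics/j.png",cv2.resize(im[100:300,150:350],None,fx=3,fy=3))
ctrl.movel([.455,.15,.13],rate=.2); st()
im,d=ctrl.read_camera("top"); cv2.imwrite("pics/jt.png",im); np.save("jt.npy",d)
E
```

```text
8.8 [ 0.4547 -0.3396  0.0431] 0.9955383535027068 [ 0.6025  0.4599 -0.5298]
9.8417 [ 0.4547 -0.3396  0.1493] 1.0039791942856067 [ 0.0615 -0.4749 -0.2059]
11.3583 [ 0.4899 -0.0014  0.1499] 1.0010595430316815 [-0.4257 -0.6635 -1.4378]
12.3333 [0.4554 0.1486 0.1301] 0.9989156851212833 [ 0.1231 -1.0511 -1.0156]
```

View pics/j.png

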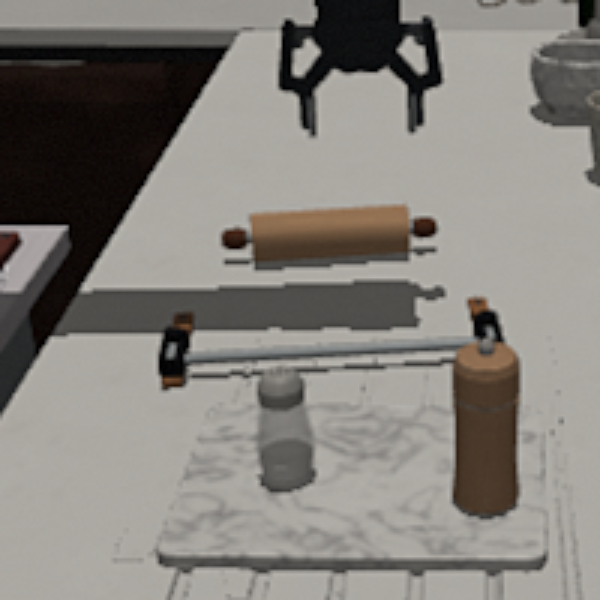

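View pics/jt.png

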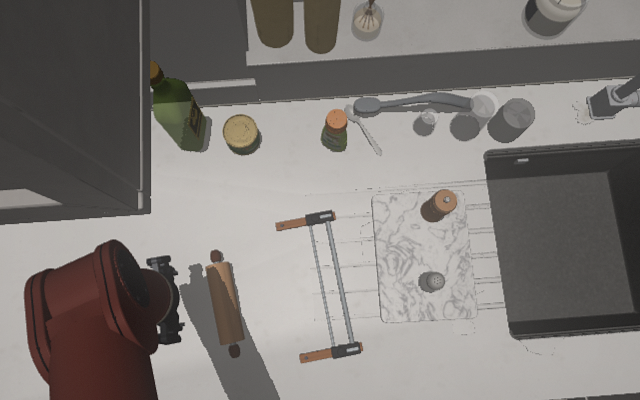

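The pot stands upright on the tray, with its top at (432,282) in the top view. The pin hasn't moved. Now I'll descend behind the pin and push it up to just before the first bar.

```bash
cat >> h.py <<'E'
O=np.array([.4672,-.1129]); n=np.array([.115,-.9934])
def S(s,z=.003): return [*(O+n*s),z]
def sv(): 
    s=ctrl.get_state(); return s["time"],(s["tcp_pos"][:2]-O)@n,s["tcp_pos"],s["wrist_force"],s["wrist_force"][:2]@n
E
python3 - <<'E'
from h import *
ctrl.movel(S(-.268,.12),rate=.2)
print(ctrl.movel(S(-.268),rate=.15,until_force=8),*sv())
f=ctrl.movel(S(-.225),rate=.04,until_force=6); print(f,*sv())
im,d=ctrl.read_camera("side"); cv2.imwrite("pics/k.png",cv2.resize(im[120:260,150:350],None,fx=4,fy=4))
E
```

```text
False 13.575 -0.26802228309989534 [0.4371 0.1534 0.0037] [ 0.5606 -0.8089 -0.766 ] 0.8679850270478027
False 14.8 -0.22525259233359185 [0.4413 0.1109 0.003 ] [-0.0965 -0.2417 -0.4454] 0.22905463326039535
```

View pics/k.png

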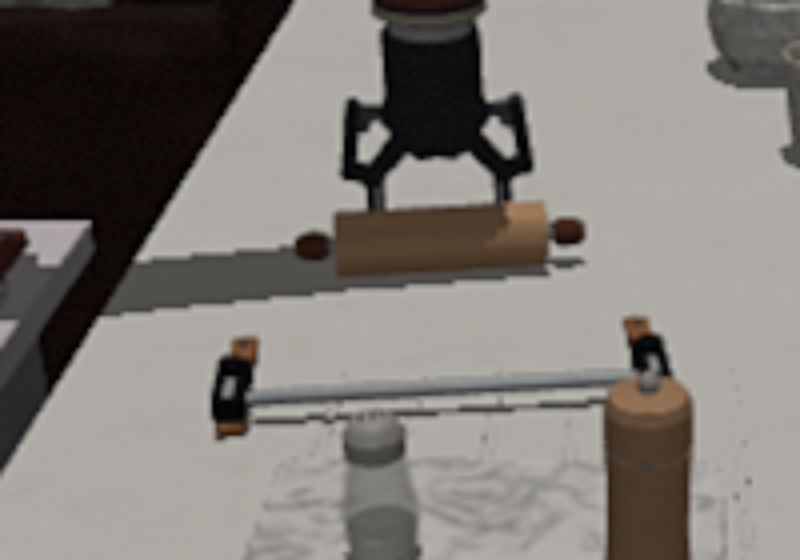

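The two fingers (u around 375 and 505) stand behind the barrel, roughly centred on it. I'll push on to a point short of the first bar and look.

```bash
python3 - <<'E'
from h import *
for s in (-.18,-.13,-.08):
    f=ctrl.movel(S(s),rate=.05,until_force=6); print(f,*sv())
    if f: break
im,d=ctrl.read_camera("top"); cv2.imwrite("pics/l.png",cv2.resize(im[200:360,195:375],None,fx=3.7,fy=3.7,interpolation=cv2.INTER_CUBIC))
im,d=ctrl.read_camera("side"); cv2.imwrite("pics/ls.png",cv2.resize(im[120:260,150:350],None,fx=4,fy=4))
E
```

```text
False 15.9 -0.18030252635897684 [0.4465 0.0662 0.003 ] [-0.4801 -0.6048  0.8672] 0.5456476257412424
False 17.05 -0.1303391986264068 [0.4522 0.0166 0.003 ] [-0.2264  0.0928 -0.0604] -0.11822927431606511
False 18.2 -0.08031613461008424 [ 0.458  -0.0331  0.003 ] [ 0.5722 -0.5539 -0.0729] 0.6160718149957528
```

View pics/l.png

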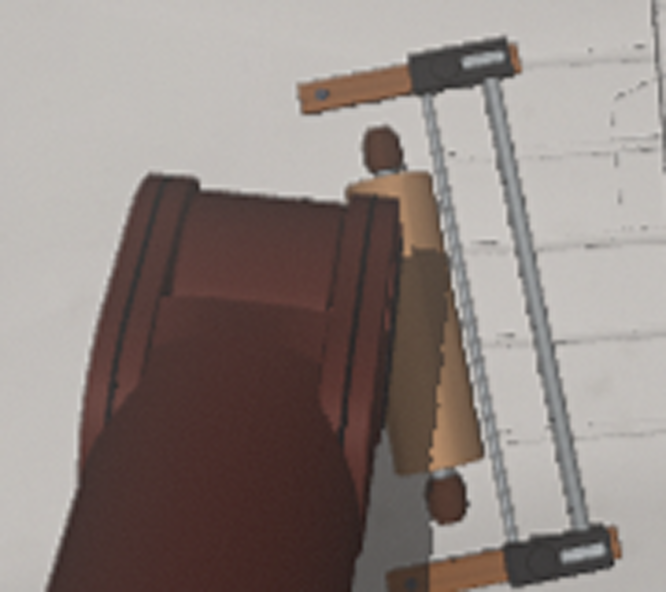

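View pics/ls.png

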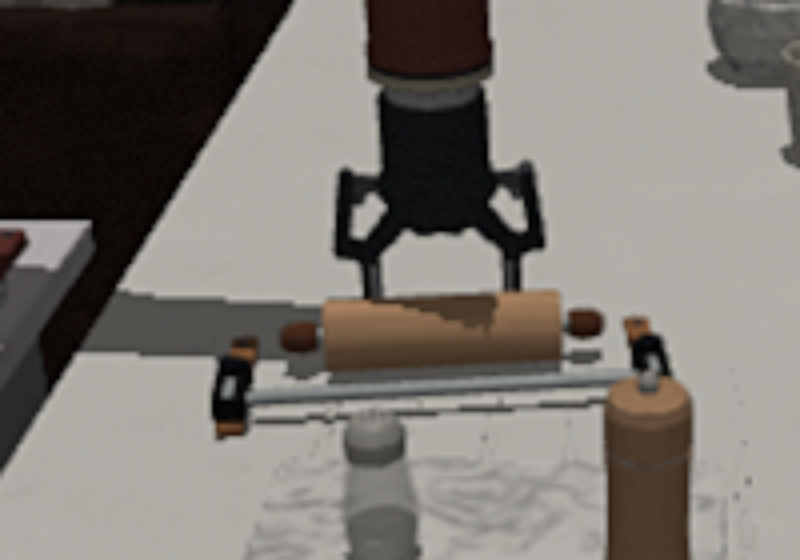

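The pin lies just before the first bar, with its knobs at crop (381,150) and (446,497). It looks nearly parallel. I'll compute its position, then push slowly in small guarded steps.

```bash
python3 - <<'E'
from h import *
a=at_z("top",298,240.5,.025);b=at_z("top",315.5,334.3,.025);c=(a+b)/2-[*O,.025]
print(a,b,"s",c[:2]@n,"x",c[:2]@np.array([n[1],-n[0]]),"ang",np.arctan2(a[1]-b[1],a[0]-b[0]), "bar",np.arctan2(n[0],-n[1]))
s=-.080; 
while s<-.035:
    s+=.003
    f=ctrl.movel(S(s),rate=.03,until_force=8); v=sv(); print(f,round(v[0],2),round(v[1],4),v[3],round(v[4],2))
    if f or v[4]<-3: break
E
```

```text
[ 0.5604 -0.077   0.025 ] [ 0.3687 -0.0992  0.025 ] s -0.024942512834661295 x -0.0001861024167395147 ang 0.11535663561900097 bar 0.11525103134329887
False 18.55 -0.0769 [ 0.5439  0.0624 -0.2645] 0.0
False 18.8 -0.0738 [ 0.0202 -0.2753  0.3545] 0.28
False 19.05 -0.0708 [0.1053 0.2297 0.3707] -0.22
False 19.3 -0.0678 [ 0.5354 -0.4186 -0.1672] 0.48
False 19.55 -0.0648 [ 0.0783 -0.2679 -0.4102] 0.28
False 19.8 -0.0618 [ 0.4486 -0.0382 -0.348 ] 0.09
False 20.05 -0.0588 [-0.3613 -1.5381  0.0306] 1.49
False 20.3 -0.0558 [0.6643 0.3733 0.0907] -0.29
False 20.55 -0.0528 [-1.045   0.358  -0.8692] -0.48
False 20.8 -0.0498 [0.6526 0.124  0.4217] -0.05
False 21.05 -0.0468 [ 0.1648  0.783  -0.1183] -0.76
False 21.3 -0.0438 [ 0.8354  0.6167 -0.4889] -0.52
False 21.55 -0.041 [-0.2172  1.385   0.0335] -1.4
False 21.8 -0.0378 [-0.5768  0.6695  0.3003] -0.73
False 22.05 -0.0345 [-0.8371  0.9847 -0.2581] -1.07
```

```bash
python3 - <<'E'
from h import *
im,d=ctrl.read_camera("top"); cv2.imwrite("pics/m.png",cv2.resize(im[200:360,195:375],None,fx=3.7,fy=3.7,interpolation=cv2.INTER_CUBIC))
im,d=ctrl.read_camera("side"); cv2.imwrite("pics/ms.png",cv2.resize(im[120:260,150:350],None,fx=4,fy=4))
print(*sv())
E
```

```text
22.15 -0.034738089578209196 [ 0.4631 -0.0784  0.003 ] [ 0.2083  0.2235 -0.3073] -0.1980519580573371
```

View pics/m.png

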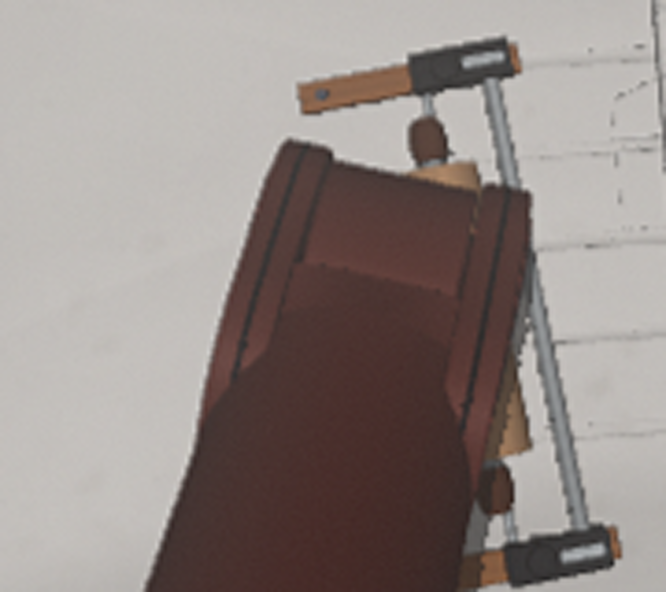

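View pics/ms.png

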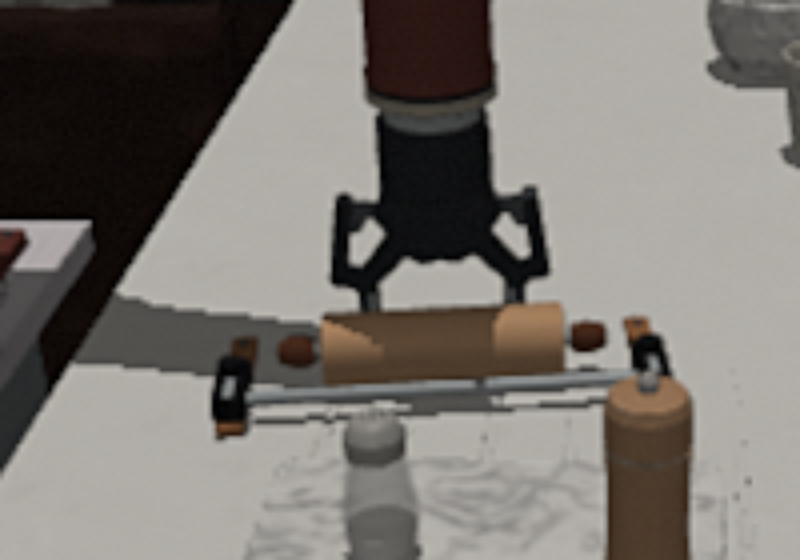

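The far knob is now at crop (428,139), almost over the first bar, and the axis looks parallel to the bars. I'll continue in 1 mm guarded steps.

```bash
python3 - <<'E'
from h import *
a=at_z("top",310.7,237.6,.026);print("knob s",(a[:2]-O)@n)
s=-.0345
while s<-.015:
    s+=.001
    f=ctrl.movel(S(s),rate=.015,until_force=8); v=sv(); print(f,round(v[0],2),round(v[1],4),v[3],round(v[4],2))
    if f or v[4]<-6: break
E
```

```text
knob s 0.002229844209912462
False 22.4 -0.0334 [-0.3228  0.0941 -0.5656] -0.13
False 22.65 -0.0324 [ 0.0477 -0.0263  0.1117] 0.03
False 22.9 -0.0314 [-0.5498 -0.1288  0.0292] 0.06
False 23.15 -0.0304 [-0.0129  0.3325  0.2498] -0.33
False 23.4 -0.0294 [ 0.4127 -0.2595 -0.2341] 0.31
False 23.65 -0.0284 [-0.3891  0.7183 -0.0527] -0.76
False 23.9 -0.0274 [ 0.6845  0.6893 -0.2246] -0.61
False 24.15 -0.0264 [-0.0448  0.0677 -0.6205] -0.07
False 24.4 -0.0254 [-0.5994  0.7331  0.2523] -0.8
False 24.65 -0.0244 [ 0.554  -0.7196 -0.4509] 0.78
False 24.9 -0.0234 [-0.4575 -0.4694  0.4489] 0.41
False 25.15 -0.0224 [0.2099 0.1969 0.6488] -0.17
False 25.4 -0.0214 [-0.0144 -0.1537  0.4016] 0.15
False 25.65 -0.0204 [-0.1488  0.1599  0.196 ] -0.18
False 25.9 -0.0197 [0.2824 1.4855 0.2945] -1.44
False 26.15 -0.019 [-0.5322  4.038  -1.2343] -4.07
False 26.4 -0.0184 [-0.9909  5.9959 -0.2873] -6.07
```

```bash
python3 - <<'E'
from h import *
im,d=ctrl.read_camera("top"); cv2.imwrite("pics/o.png",cv2.resize(im[200:360,195:375],None,fx=3.7,fy=3.7,interpolation=cv2.INTER_CUBIC))
im,d=ctrl.read_camera("side"); cv2.imwrite("pics/os.png",cv2.resize(im[120:260,150:350],None,fx=4,fy=4))
print(*sv())
E
```

```text
26.5 -0.018456761476786415 [ 0.465  -0.0946  0.0029] [-1.0942  5.853  -0.4453] -5.9401662133907145
```

View pics/o.png

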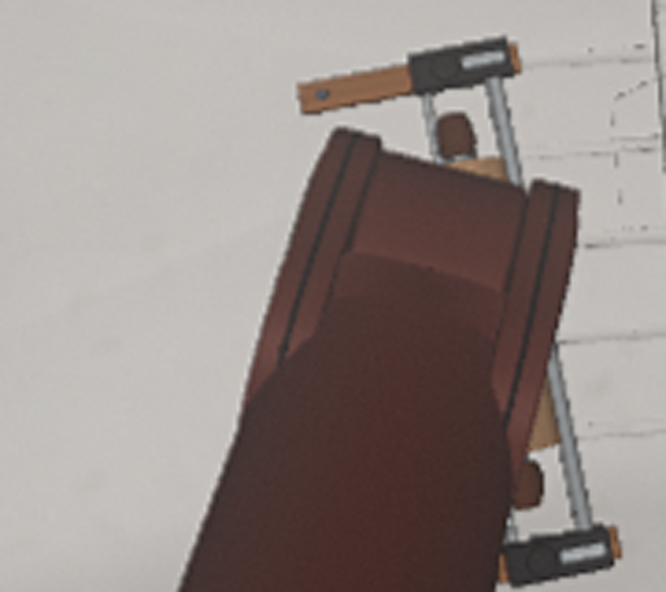

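View pics/os.png

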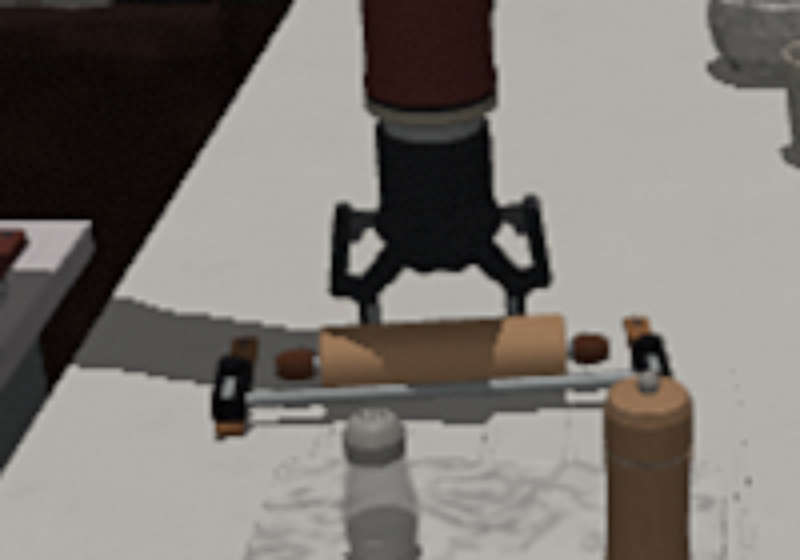

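The pin lies between the bars (far knob at (457,133) in the crop) against the second bar at about 6 N. I'll press slightly more, to about 9 N, hold, then back off slowly.

```bash
python3 - <<'E'
from h import *
s=-.0175
for k in range(6):
    v=sv()
    if v[4]<-8.3: break
    s+=.0005
    f=ctrl.movel(S(s),rate=.01,until_force=5); v=sv(); print(f,round(v[0],2),round(v[1],4),v[3],round(v[4],2))
ctrl.sleep(.4); print(*sv())
ctrl.movel(S(-.024),rate=.01); print(*sv())
ctrl.movel(S(-.06),rate=.06); ctrl.movel(S(-.08,.12),rate=.12); ctrl.movel(S(-.22,.15),rate=.2); print(*sv())
im,d=ctrl.read_camera("top"); cv2.imwrite("pics/p.png",cv2.resize(im[180:360,195:495],None,fx=2.6,fy=2.6,interpolation=cv2.INTER_CUBIC)); np.save("p.npy",d)
cv2.imwrite("pics/pz.png",cv2.resize(im[200:360,195:375],None,fx=3.7,fy=3.7,interpolation=cv2.INTER_CUBIC))
im,d=ctrl.read_camera("side"); cv2.imwrite("pics/ps.png",cv2.resize(im[120:290,150:350],None,fx=3.5,fy=3.5))
E
```

```text
False 26.75 -0.0182 [-0.4954  6.9799  1.1304] -6.99
False 27.0 -0.018 [-0.1836  9.597   0.4278] -9.55
27.4 -0.017976032327994475 [ 0.4651 -0.095   0.0028] [-0.5079  8.8263 -0.8157] -8.826455179897646
28.3 -0.023836652792616365 [ 0.4644 -0.0892  0.003 ] [0.0456 0.2099 0.6133] -0.20329809392649664
31.0583 -0.21875624194134025 [0.4418 0.1044 0.1495] [ 0.3965 -0.1892  0.2219] 0.23354837019625835
```

View pics/pz.png

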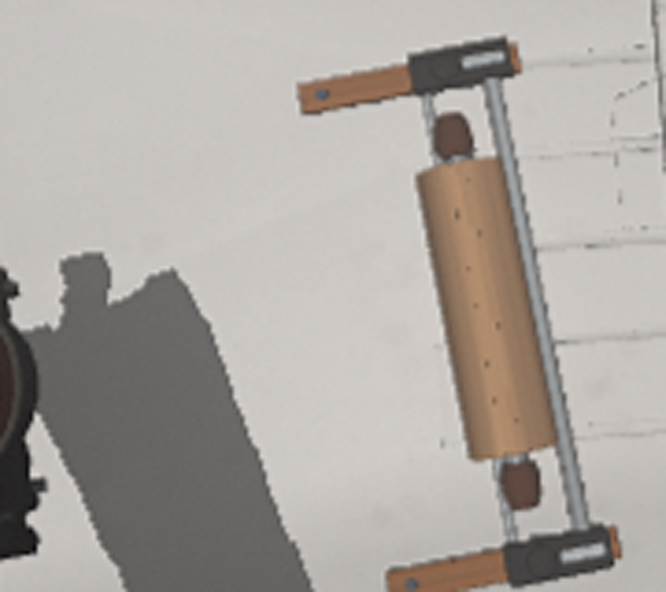

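View pics/ps.png

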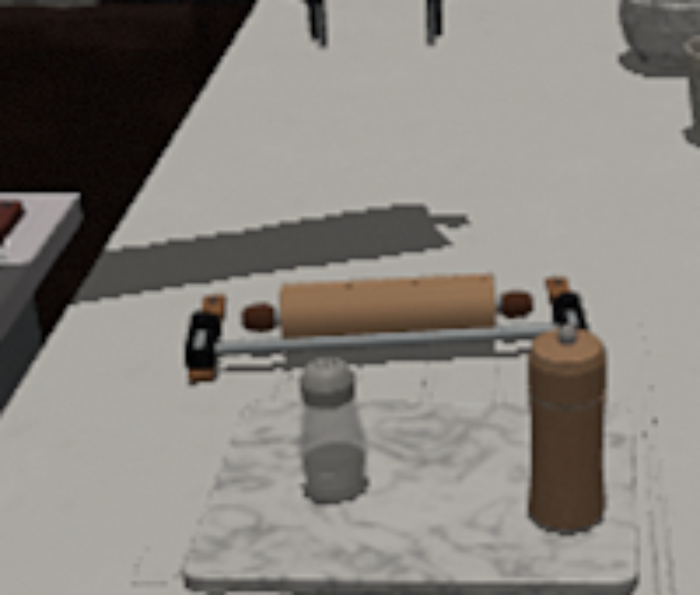

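```bash
python3 - <<'E'
from h import *
a=at_z("top",317.4,236.5,.0265);b=at_z("top",335.5,330.8,.0265);c=(a+b)/2-[*O,.0265]
print("s",c[:2]@n,"x",c[:2]@np.array([n[1],-n[0]]),"ang",np.arctan2(a[1]-b[1],a[0]-b[0]))
ctrl.sleep(.5); print(ctrl.get_state()["time"]); ctrl.close_job()
E
```

```text
s 0.016146036504619907 x -2.2865519301579066e-05 ang 0.11257098158285651
31.6583
the job is handed in; nothing more can be done
```

I stood the pepper pot upright on the free near half of the tray. I then rolled the pin over the first bar, pressed it against the sprung second bar and let go, and handed the job in at about 31.7 s.

- **Pushing the pin:** I pushed the barrel with the two spread fingers, without gripping or lifting it. Against the second bar the force rose to about 9.5 N and I held it at about 8.8 N for 0.4 s. That should press the bar back about 2 mm. I then backed off slowly and moved the arm well clear.
- **Final position of the pin:** in the last camera measurement the pin lies between the two bars. It is 16 mm beyond the rest's origin (limit 24 mm), less than 1 mm off the middle sideways, and parallel to the bars within 0.003 rad.
- **Other objects:** the pot stands upright on the tray, and the mill looked undisturbed in the last view. I did not check the green bottle and the tin at the end, but the arm stayed away from them.
- **Not confirmed:** I could not read how far the second bar moved, so that figure comes from the push force. I did not clearly feel the 2 to 8 N push at the first bar: it showed only about 1 N. That the pin went over it comes from the later pictures.

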